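Sort the breakfast things on the counter

ROBOT

A 6-joint arm with a two-finger parallel gripper is mounted at the origin on the work surface. World frame = base frame: x ahead of the robot, y to its left, z up, the work surface at z = 0. Lengths are in m, angles in degrees, forces in N, time in s.
With the tool pointing down it reaches from about 0.25 to 0.725 m from the base axis. Payload 9.7 kg.
Tool frame: the origin (TCP) lies midway between the tips of the shut fingers; the grasp point (between the pads) lies 19 mm behind it; z points along the fingers, y is the line along which they close (so a half turn about z gives the same grasp; the last joint's range is limited). The gripper opens to 85 mm and grips with 20 to 120 N. Pads are 22 mm wide; open, the fingers measure 114 mm over their backs; the gripper's body (76 mm by 85 mm) begins 54 mm behind the grasp point. The pads swing forward as they close: fully open they stand 13 mm farther back than shut.
Start: joints at [-71.849, 4.979, 10.078, 95.1, 0, 90], TCP at [0.171, -0.523, 0.231] pointing down, gripper open.
Joint ranges: [-179.16, 179.16], [-48.56, 103.87], [-65.8, 70.77], [-126.05, 130.52], [-82.76, 87.17], [-180, 180]. Speed limits (degrees/s): [127.2, 127.2, 147.25, 180, 180, 180].

INTERFACE

Orientations are given as [roll, pitch, yaw] about the fixed x, y, z axes, in that order (R = Rz(yaw) Ry(pitch) Rx(roll)).
In Python, from workcell import * gives the robot as it stands.
- The arm moves only by the tool servo_tool, never from a script. Its argument "moves" is a list of rows, each a list of 4 numbers: the shift along the world's x, y, z in cm, then the turn about the world's z in rad. A call has 1 to 20 rows; each row is the pose to reach, as a shift and turn from the pose commanded when the call began; what a row does not reach only later rows make up. A row lasts 1/12 s, in which the tool goes at most 41.7 mm and 7.16 degrees, less where a joint would pass 70% of its speed; a pose out of reach is approached as far as the arm can. A call with a gripper value outside its range is refused whole. "claw" is the closure, from 0 (fully open) to 1 (shut), set as the call begins (left out, the last holds). The fingers move at their own pace and stop on an object; "force" is the grip in N (left out, the last holds). Time passes only in rows, so rows that repeat a pose let the fingers close. It gives the time, the measured TCP pose, the force, the opening and the grip force at its end, in the units of the state.
- get_obs(): the state, without advancing time (a new reading comes with each control period).
- camera(name): name is "scene" or "top"; returns the picture (420x560x3 uint8, red, green, blue); there is no depth.
- get_calibration(name): a dict with "fx", "fy", "cx", "cy" (pixels), "k1" (the pictures are not rectified: a ray, as slopes to the right and down, at radius r is drawn at 1 + k1 r^2 times it, then the intrinsics apply), "rvec" (rotation vector, rad) and "tvec" (3), from world to camera coordinates, as OpenCV has them. Camera axes: x right, y down, z forward; pixel columns grow to the right and rows downward; lengths in m; the calibration is good to about 2 mm. A picture is of the moment at which its call begins. get_calibration takes no time and is no camera call.
- job_done(): hands the job in; it is judged then, once.
The state is a dict: "time": time; "q": joint angles; "qd": joint speeds; "joint_efforts": joint torques, N m; "ee_pos": TCP position; "tcp_rot": TCP orientation; "wrist_force": force on the tool from outside, world axes, zero at the start; "torque": the same for the moment, N m; "opening": finger opening in m; "grasp_force": force on a finger pad.
Only numpy, scipy, OpenCV 4.12 (cv2) and the standard library are available. Lean on these libraries where they do the work, as an engineer would, in place of code of your own. Each camera call takes 0.05 s, during which the arm holds its last target. There are 200 camera calls.

TASK

Clear up after breakfast: stand the two spice jars in the wooden rack, the two egg cups in the white tray, and the sink plug in the empty bay of the black caddy, beside the soap - one thing to a bay, upright and flat on the bay's floor. Keep each thing upright on the way and set it down rather than dropping it, and leave the oil bottle and the potted plant where they stand.

Things in the scene. Friction and masses are not known exactly. Their poses are not given: they have to be found in the camera images.
- red_jar: Spice jar standing upright: round body 46 mm across and 56 mm high, then a shoulder, topped by a red screw lid 42 mm across; 80 mm tall in all, about 140 g. Loose. Grip it by the body. Origin: centre of the underside; z up, round about z. The body is rust-brown.
- green_jar: Spice jar standing upright: round body 46 mm across and 56 mm high, then a shoulder, topped by a green screw lid 42 mm across; 80 mm tall in all, about 140 g. Loose. Grip it by the body. Origin: centre of the underside; z up, round about z. The body is olive-green.
- yellow_cup: Yellow ceramic egg cup standing upright: foot 42 mm across, thin stem 20 mm across from 12 to 24 mm up, hollow cup above it 46 mm across at 34 mm up and 48 mm at the rim; 64 mm tall, about 90 g. Loose. Grip it by the outside of the cup. Origin: centre of the underside; z up, round about z.
- blue_cup: Blue ceramic egg cup standing upright: foot 42 mm across, thin stem 20 mm across from 12 to 24 mm up, hollow cup above it 46 mm across at 34 mm up and 48 mm at the rim; 64 mm tall, about 90 g. Loose. Grip it by the outside of the cup. Origin: centre of the underside; z up, round about z.
- sink_plug: Sink plug standing on its disc: black rubber disc 52 mm across with a smaller steel plate on it, together 14 mm high, then a thin steel stem 14 mm across up to 30 mm, then an upright steel grip 22 mm across from 30 to 66 mm up; about 120 g. Loose. Grip it by the upright steel grip. Origin: centre of the underside; z up, round about z.
- spice_rack: Mid-brown wooden spice rack, fixed. Open tray of two square bays side by side along its y axis: outside 82 (x) x 159 (y) x 24 mm high, floor and walls 5 mm thick; bays 72 x 72 mm inside, centres at x = 0, y = +38.5 and -38.5 mm. Origin: centre of the underside, z up. Both bays start empty.
- cup_tray: White ceramic egg-cup tray, fixed. Open tray of two square bays side by side along its y axis: outside 82 (x) x 159 (y) x 24 mm high, floor and walls 5 mm thick; bays 72 x 72 mm inside, centres at x = 0, y = +38.5 and -38.5 mm. Origin: centre of the underside, z up. Both bays start empty.
- sink_caddy: Black plastic sink caddy, fixed. Open tray of two square bays side by side along its y axis: outside 82 (x) x 159 (y) x 24 mm high, floor and walls 5 mm thick; bays 72 x 72 mm inside, centres at x = 0, y = +38.5 and -38.5 mm. Origin: centre of the underside, z up. A fixed amber bar of soap, its top 27 mm above the counter, fills the bay at y = -38.5 mm; the bay at y = +38.5 mm is empty.
- oil_bottle: Dark green oil bottle with a pale label and a black cap, 58 mm across, 154 mm tall, loose, 450 g; a bystander, not to be disturbed. Origin: centre of the underside; z up.
- plant_pot: Small green plant in a pink pot, pot 74 mm across at its rim and 62 mm tall, leaves to about 130 mm, loose, 400 g; a bystander, not to be disturbed. Origin: centre of the underside; z up.
Not all that is in view belongs to the job. Of the things that look like the red_jar, the smaller one is meant. Of the things that look like the blue_cup, the smaller one is meant.

How it is judged:
By the outcome, as a careful person would: the job done as asked, in the order asked, and still so for the second after the job is handed in, with the robot touching nothing.
It also fails if it takes over 136 s, if anything falls off the work surface, if the arm or the gripper's body presses on something with over 40 N, if the wrist force passes 120 N, or if a joint passes its speed limit or range.

## Working session

There is one attempt and no reset: what is moved stays moved. The work goes in short steps, Python scripts to look and compute and a tool call to move; the robot and the scene stay as the last step left them, time stands still between calls to the robot, and variables do not carry over. Pictures are saved under pics/ and viewed, at most 14 in all, crops included, and the job is handed in when it is done.

Besides the shell and the picture viewer there is one more tool, called after ">>>" as name([rows], argument=value, ...), one row to a line, values as JSON. servo_tool: Moves the arm, as the interface text tells. Its arguments: {"type":"object","properties":{"moves":{"type":"array","items":{"type":"array","items":{"type":"number"}}},"claw":{"type":"number"},"force":{"type":"number"}},"required":["moves"]}

```bash
ls; mkdir -p pics; python3 - <<'E'
from workcell import *
import cv2
for n in ("scene","top"):
    im=camera(n); cv2.imwrite(f"pics/{n}0.png",im[:,:,::-1]); print(n,get_calibration(n))
print(get_obs())
E
```

```text
pics
scene {'fx': 494.0859320338243, 'fy': 494.0859320338243, 'cx': 269.4299901778775, 'cy': 208.99708977822888, 'k1': -0.07871215309901165, 'rvec': array([ 0.87014743,  2.67837462, -0.87734728]), 'tvec': array([ 0.39859306, -0.20150076,  1.78406034])}
top {'fx': 382.7356107604437, 'fy': 382.7356107604437, 'cx': 282.6398106664231, 'cy': 199.44217195847972, 'k1': 0.03488071588747349, 'rvec': array([ 2.10672476, -2.13655133,  0.22042876]), 'tvec': array([-2.43271972e-05,  4.99480646e-01,  9.43131705e-01])}
{'time': 0.1, 'q': array([-7.18481371e+01,  5.00760772e+00,  1.00400080e+01,  9.50995424e+01,
       -2.14541964e-04,  9.00007614e+01]), 'qd': array([-0.04390764, -0.09424681,  0.10939661,  0.07111271,  0.05514804,
       -0.05268836]), 'joint_efforts': array([-6.76369655e-04, -5.21561694e+01,  4.65654230e+01,  1.61354587e-02,
        8.00741020e-07,  1.78078130e-05]), 'ee_pos': array([ 0.17128189, -0.52243917,  0.23066632]), 'tcp_rot': array([-1.79932858e+02,  2.15434043e-04,  1.81511018e+01]), 'wrist_force': array([-0.59964229, -0.56790936, -0.40078255]), 'torque': array([ 0.00962045, -0.04377925,  0.00937773]), 'grasp_force': 0.0, 'opening': 0.08565385107847151}
```

View pics/scene0.png

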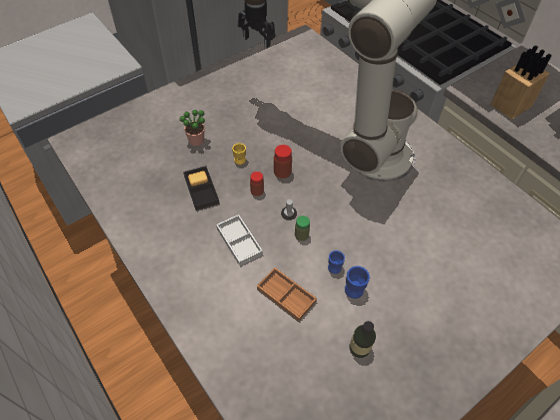

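View pics/top0.png

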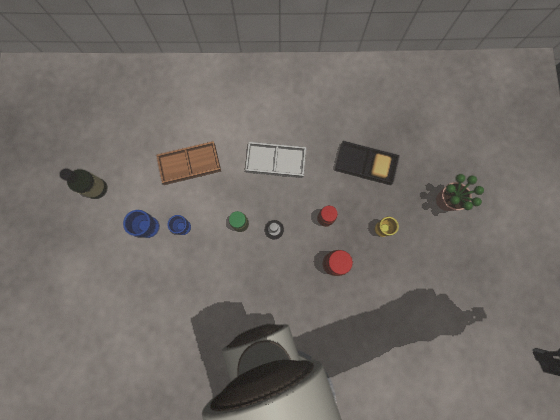

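The scene shows the small red jar at (257,184), with a big red one at (283,161), and the green jar at (302,228). The small blue cup is at (336,262), with a big blue one at (357,282). The yellow cup is at (239,153), the plug at (289,209), the white tray at (239,239), the rack at (287,294) and the caddy at (201,187).

Candidates in the top view:
- **Red:** (329,215) small, chosen, and (340,263) big.
- **Blue:** (179,225) small, chosen, and (139,224) big.
- **Green, yellow and plug:** one each, at (238,221), (388,227) and (274,229).

Next I'll measure and check a close crop.

```bash
cat > h.py <<'E'
import numpy as np, cv2
from workcell import *
def cal(n):
    c=get_calibration(n); K=np.array([[c['fx'],0,c['cx']],[0,c['fy'],c['cy']],[0,0,1]])
    return K,np.array([c['k1'],0,0,0,0]),cv2.Rodrigues(c['rvec'])[0],np.array(c['tvec'])
def ray(n,px,z):
    K,D,R,t=cal(n)
    u=cv2.undistortPoints(np.array(px,float).reshape(-1,1,2),K,D)[:,0]
    d=np.c_[u,np.ones(len(u))]@R; o=-R.T@t
    return o+d*((z-o[2])/d[:,2])[:,None]
def proj(n,P):
    K,D,R,t=cal(n)
    return cv2.projectPoints(np.array(P,float).reshape(-1,1,3),cv2.Rodrigues(R)[0],t,K,D)[0][:,0]
def hsv(im): return cv2.cvtColor(im,cv2.COLOR_RGB2HSV)
def blobs(m,amin=30):
    cs,_=cv2.findContours(m.astype(np.uint8),cv2.RETR_EXTERNAL,cv2.CHAIN_APPROX_NONE)
    return sorted([c for c in cs if cv2.contourArea(c)>amin],key=lambda c:-cv2.contourArea(c))
E
python3 - <<'E'
from h import *
im={n:cv2.imread(f"pics/{n}0.png")[:,:,::-1].copy() for n in("scene","top")}
for n in im:
    h,s,v=cv2.split(hsv(im[n]))
    M=dict(red=((h<6)|(h>174))&(s>150)&(v>60),green=(h>45)&(h<85)&(s>100),blue=(h>100)&(h<130)&(s>130),yellow=(h>20)&(h<35)&(s>130),brown=(h>5)&(h<18)&(s>100)&(v<200),white=(v>150)&(s<20),black=v<45)
    for k,m in M.items():
        for c in blobs(m,40)[:5]:
            x,y,w,hh=cv2.boundingRect(c); r=cv2.minAreaRect(c)
            print(n,k,(x,y,w,hh),int(cv2.contourArea(c)),np.round(r[0],1),np.round(r[1],1),round(r[2],1))
a=im["top"]
cv2.imwrite("pics/c1.png",cv2.resize(a[130:280,110:410][:,:,::-1],(800,400),interpolation=cv2.INTER_CUBIC))
E
```

```text
scene red (274, 145, 17, 17) 209 [282. 153.] [16. 16.] 90.0
scene red (251, 172, 12, 13) 104 [256.5 178. ] [12. 11.] 90.0
scene green (297, 216, 13, 11) 95 [303. 221.] [10. 12.] 90.0
scene green (180, 112, 24, 17) 93 [191.3 120.1] [22.6 12.2] 20.6
scene blue (347, 266, 22, 20) 314 [357.5 275.5] [21. 19.] 0.0
scene blue (329, 251, 15, 14) 143 [336.  257.5] [13. 14.] 90.0
scene yellow (232, 143, 14, 21) 177 [238.5 153. ] [20. 13.] 90.0
scene brown (0, 108, 223, 312) 20774 [ 83.8 280.8] [381.5  85.4] 57.6
scene brown (461, 331, 99, 89) 3385 [520.9 387.9] [ 38.4 129.6] 46.2
scene brown (491, 65, 58, 54) 1619 [518.3  89.4] [39.4 57.7] 26.6
scene brown (257, 268, 59, 53) 1470 [286.1 293. ] [55.4 29.1] 37.9
scene brown (287, 0, 44, 34) 969 [308.4  15.9] [42.2 33.2] 2.6
scene white (0, 12, 140, 112) 8705 [59.4 61.7] [ 73.5 143.4] 66.5
scene white (217, 214, 46, 48) 1071 [238.8 237.3] [46.3 25.9] 58.0
scene white (396, 58, 45, 33) 164 [417.5  74.2] [52.7  4.3] 35.0
scene white (324, 8, 25, 19) 115 [336.8  16.3] [28.2  5.6] 35.5
scene black (397, 0, 115, 85) 4952 [453.2  47.2] [90.3 76.5] 35.3
[... 185 characters left out ...]
] 82.4
scene black (331, 0, 29, 21) 277 [344.5   8.2] [23.6 17.1] 39.3
top red (329, 251, 23, 23) 385 [340. 262.] [22. 22.] 90.0
top red (321, 206, 16, 15) 166 [328.5 213. ] [14. 15.] 90.0
top green (230, 212, 15, 15) 56 [237.1 219.5] [13.2 13.6] 68.2
top blue (125, 221, 24, 15) 76 [137.8 228.6] [11.6 24.4] 70.6
top brown (157, 142, 63, 41) 1574 [187.6 161.7] [28.4 59.1] 76.8
top white (246, 142, 60, 34) 1172 [275.5 158.2] [58.  28.4] 5.4
top white (265, 402, 14, 18) 133 [272.2 411. ] [17.2 11.8] 77.5
top black (210, 360, 103, 51) 1290 [259.4 382.3] [ 31.3 110.5] 63.4
top black (533, 350, 27, 26) 339 [546.  362.5] [25. 26.] 90.0
top black (227, 325, 46, 23) 233 [249.  335.5] [ 9.8 48.7] 63.4
```

View pics/c1.png

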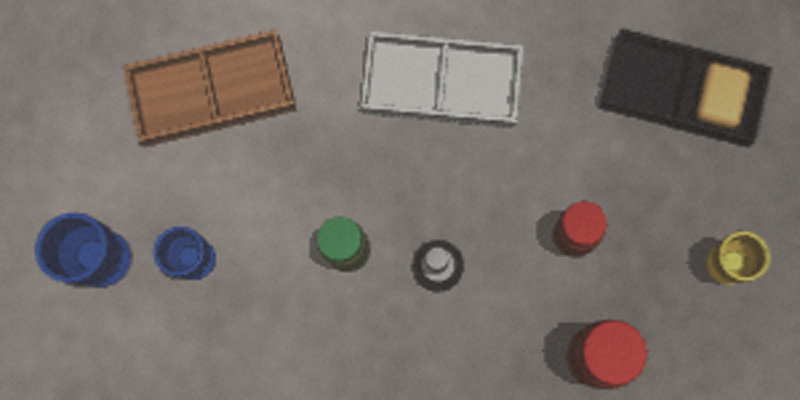

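The crop confirms the smaller red lid at crop (582,222) and the smaller blue rim at (180,251). The others are the green lid at (340,239), the yellow rim at (741,257) and the plug grip top at (438,257). The soap is in the right-hand bay of the caddy.

```bash
python3 - <<'E'
from h import *
for n in("scene","top"):
    K,D,R,t=cal(n); print(n,-R.T@t)
c=lambda p:[(p[0]+.5)/2.6667-.5+110,(p[1]+.5)/2.6667-.5+130]
T=dict(red=((582,222),.08),bigred=((614,353),.1),green=((340,239),.08),blue=((180,251),.064),yellow=((741,257),.064),plugtop=((438,257),.066),plugdisc=((438,266),.008))
S=dict(red=(256.8,177.7),bigred=(282,153),green=(302.5,220.5),blue=(336,256.5),yellow=(239,148),plugtop=(289.5,202),plugdisc=(289,212))
for k,(p,z) in T.items():
    a=ray("top",c(p),z)[0]; b=ray("scene",S[k],z)[0]
    print(k,np.round(a,4),np.round(b,4),'r',round(np.hypot(*a[:2]),3))
Q=dict(rack=[(125,65),(277,31),(296,106),(139,143)],tray=[(369,33),(522,45),(517,122),(360,110)],caddy=[(621,30),(770,67),(753,143),(598,106)])
for k,q in Q.items():
    w=ray("top",[c(p) for p in q],.024)[:,:2]
    print(k,w.mean(0).round(4),[round(float(np.linalg.norm(w[i]-w[(i+1)%4])),4) for i in range(4)],
      [round(float(np.degrees(np.arctan2(*( (w[i]-w[j])[::-1] )))),1) for i,j in((0,1),(3,2))])
# radius tests
for k,p1,p2,z in[("redlid",(559,222),(605,222),.08),("blue",(153,251),(208,251),.064),("yellow",(713,257),(769,257),.064)]:
    w=ray("top",[c(p1),c(p2)],z);print(k,np.linalg.norm(w[0]-w[1]))
E
```

```text
scene [1.03726579 0.75168437 1.31962138]
top [0.30455591 0.00363009 1.02284449]
red [ 0.4575 -0.1192  0.08  ] [ 0.4626 -0.1114  0.08  ] r 0.473
bigred [ 0.3355 -0.1406  0.1   ] [ 0.3419 -0.1359  0.1   ] r 0.364
green [0.4445 0.1069 0.08  ] [0.4475 0.1102 0.08  ] r 0.457
blue [0.4377 0.2588 0.064 ] [0.4401 0.2619 0.064 ] r 0.508
yellow [ 0.4247 -0.2701  0.064 ] [ 0.428  -0.2687  0.064 ] r 0.503
plugtop [0.4282 0.016  0.066 ] [0.4298 0.0223 0.066 ] r 0.428
plugdisc [0.4267 0.0169 0.008 ] [0.428  0.0202 0.008 ] r 0.427
rack [0.6114 0.2461] [0.1568, 0.0825, 0.1601, 0.0836] [102.8, 103.2]
tray [0.6179 0.0106] [0.1576, 0.0818, 0.1593, 0.0822] [84.6, 84.8]
caddy [ 0.6052 -0.2368] [0.1559, 0.0827, 0.1595, 0.085] [74.4, 75.2]
redlid 0.0430544004771576
blue 0.05139954886236416
yellow 0.05273783734135608
```

Sizes match (lid 43 mm, cup rims 51 to 53 mm, trays 158 x 82 mm). The scene-view offsets fit the visible lid sides, so I'll use the top-view values. First move: above the red jar at (0.4575, -0.119), closing along about x.

>>> servo_tool([
  [3, 4, 0, 0.12],
  [6, 8.5, 0, 0.24],
  [9, 12.7, 0, 0.36],
  [12, 17, 0, 0.48],
  [15, 21.2, 0, 0.6],
  [18, 25.4, 0, 0.72],
  [21, 29.7, 0, 0.84],
  [24, 34, 0, 0.96],
  [26.5, 37.5, 0, 1.08],
  [28.6, 40.4, 0, 1.2],
  [28.6, 40.4, 0, 1.254],
  [28.6, 40.4, -4, 1.254],
  [28.6, 40.4, -8, 1.254],
  [28.6, 40.4, -8, 1.254],
  [28.6, 40.4, -8, 1.254],
], claw=0, force=40)

```text
time: 1.35
ee_pos: [0.4556, -0.1178, 0.1485]
tcp_rot: [-179.7, -0.1, 90.1]
wrist_force: [-0.3, -0.7, 1.7]
opening: 0.0855
grasp_force: 0.0
```

>>> servo_tool([
  [0, 0, -3],
  [0, 0, -6],
  [0, 0, -9],
  [0, 0, -11],
  [0, 0, -12.1],
  [0, 0, -12.1],
  [0, 0, -12.1],
])

```text
validation failed for argument at $.mo...
```

>>> servo_tool([
  [0, 0, -3, 0],
  [0, 0, -6, 0],
  [0, 0, -9, 0],
  [0, 0, -11, 0],
  [0, 0, -12.1, 0],
  [0, 0, -12.1, 0],
  [0, 0, -12.1, 0],
  [0, 0, -12.1, 0],
])

```text
time: 2.02
ee_pos: [0.4585, -0.1194, 0.0326]
tcp_rot: [179.8, 0.0, 90.0]
wrist_force: [0.1, 0.6, -0.6]
opening: 0.0853
grasp_force: 0.0
```

>>> servo_tool([
  [0, 0, 0, 0],
  [0, 0, 0, 0],
  [0, 0, 0, 0],
  [0, 0, 0, 0],
  [0, 0, 0, 0],
  [0, 0, 0, 0],
  [0, 0, 0, 0],
  [0, 0, 0, 0],
  [0, 0, 0, 0],
  [0, 0, 0, 0],
], claw=1, force=40)

```text
time: 2.85
ee_pos: [0.4577, -0.1187, 0.0312]
tcp_rot: [179.9, 0.0, 90.0]
wrist_force: [-0.8, 0.2, 6.5]
opening: 0.0446
grasp_force: 41.0
```

```bash
python3 - <<'E'
from h import *
o=get_obs(); print(o['ee_pos'],o['opening'],o['grasp_force'],o['wrist_force'])
a=camera("top")[170:290,270:430]; b=camera("scene")[110:230,190:350]
cv2.imwrite("pics/g1.png",cv2.resize(np.hstack([a,b])[:,:,::-1],(800,300),interpolation=cv2.INTER_CUBIC))
E
```

```text
[ 0.45773296 -0.11868737  0.03115004] 0.04457546591456371 41.01330515102745 [-0.76083588  0.1696747   6.45164074]
```

View pics/g1.png

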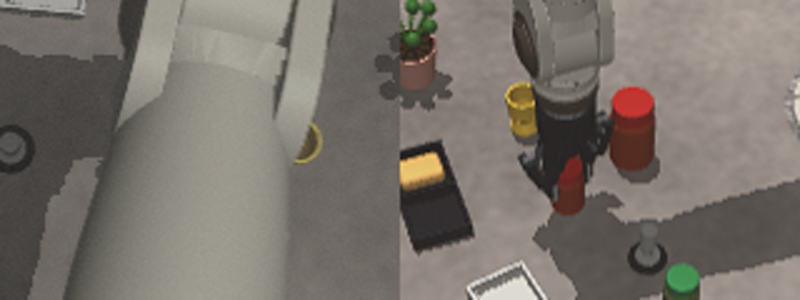

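The scene crop shows the small red jar upright between the pads at crop (570,185). The big red jar and yellow cup are untouched. Lift and carry to the far rack bay at (0.603, 0.284).

>>> servo_tool([
  [0, 0, 1, 0],
  [0, 0, 3, 0],
  [0, 0, 5.5, 0],
  [0, 0, 8, 0],
  [0, 0, 10, 0.03],
  [0.8, 2.3, 11, 0.06],
  [2, 5.5, 11, 0.1],
  [3.2, 8.8, 11, 0.14],
  [4.4, 12.1, 11, 0.18],
  [5.6, 15.5, 11, 0.2],
  [6.8, 18.8, 11, 0.227],
  [8, 22.1, 11, 0.227],
  [9.2, 25.4, 11, 0.227],
  [10.4, 28.7, 11, 0.227],
  [11.6, 32, 11, 0.227],
  [12.8, 35.4, 11, 0.227],
  [13.8, 38.2, 11, 0.227],
  [14.4, 39.8, 11, 0.227],
  [14.6, 40.3, 11, 0.227],
  [14.6, 40.3, 11, 0.227],
])

```text
time: 4.62
ee_pos: [0.6032, 0.2855, 0.1398]
tcp_rot: [-179.9, 0.0, 103.1]
wrist_force: [0.1, 0.3, -2.0]
opening: 0.0445
grasp_force: 41.5
```

>>> servo_tool([
  [0, 0, 0, 0],
  [0, 0, 0, 0],
  [0, 0, -2, 0],
  [0, 0, -4, 0],
  [0, 0, -6, 0],
  [0, 0, -7, 0],
  [0, 0, -8, 0],
  [0, 0, -8, 0],
  [0, 0, -8, 0],
])

```text
time: 5.37
ee_pos: [0.6034, 0.284, 0.0608]
tcp_rot: [180.0, 0.0, 103.0]
wrist_force: [-0.4, -0.5, -1.5]
opening: 0.0442
grasp_force: 41.5
```

```bash
python3 - <<'E'
from h import *
o=get_obs(); print(o['ee_pos'],o['tcp_rot'],o['opening'],o['grasp_force'],o['wrist_force'])
a=camera("top")[110:230,130:290]; b=camera("scene")[220:340,210:370]
cv2.imwrite("pics/g2.png",cv2.resize(np.hstack([a,b])[:,:,::-1],(800,300),interpolation=cv2.INTER_CUBIC))
E
```

```text
[0.60339604 0.28398459 0.06080796] [1.79990086e+02 5.58802121e-04 1.02980468e+02] 0.0442028990816327 41.4723434692587 [-0.42301627 -0.49412155 -1.54105902]
```

View pics/g2.png

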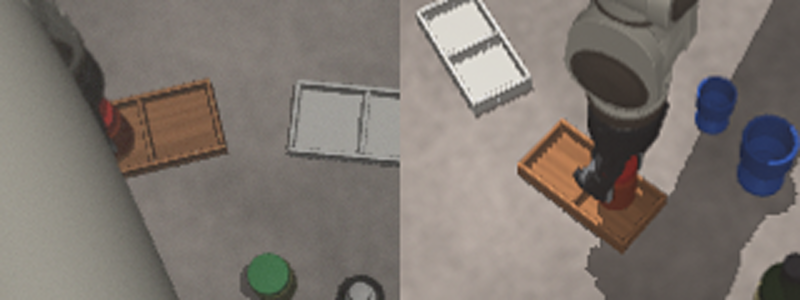

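The jar is over the rack's far bay, at scene crop (620,185). The near bay is free. Lower it gently to contact.

>>> servo_tool([
  [0, 0, -1, 0],
  [0, 0, -1.8, 0],
  [0, 0, -2.2, 0],
  [0, 0, -2.3, 0],
  [0, 0, -2.4, 0],
  [0, 0, -2.5, 0],
  [0, 0, -2.5, 0],
  [0, 0, -2.5, 0],
])

```text
time: 6.13
ee_pos: [0.6032, 0.2844, 0.0362]
tcp_rot: [180.0, -0.0, 103.0]
wrist_force: [-4.0, -2.2, 7.2]
opening: 0.0444
grasp_force: 42.2
```

>>> servo_tool([
  [0, 0, 0, 0],
  [0, 0, 0, 0],
  [0, 0, 0, 0],
  [0, 0, 0, 0],
  [0, 0, 0, 0],
  [0, 0, 0, 0],
  [0, 0, 2, 0],
  [0, 0, 4, 0],
  [0, 0, 7, 0],
  [0, 0, 10, 0],
  [0, 0, 12, 0],
  [0, 0, 12, 0],
], claw=0)

```text
time: 7.13
ee_pos: [0.6049, 0.2851, 0.1609]
tcp_rot: [179.6, -0.1, 103.0]
wrist_force: [0.7, 0.1, 0.4]
opening: 0.0857
grasp_force: 0.0
```

>>> servo_tool([
  [-2, -2.2, 0, -0.05],
  [-4.5, -5, 0, -0.1],
  [-7, -7.8, 0, -0.15],
  [-9.5, -10.6, 0, -0.2],
  [-12, -13.4, 0, -0.227],
  [-14.2, -15.9, 0, -0.227],
  [-15.8, -17.7, 0, -0.227],
  [-15.8, -17.7, 0, -0.227],
  [-15.8, -17.7, -3, -0.227],
  [-15.8, -17.7, -6, -0.227],
  [-15.8, -17.7, -9, -0.227],
  [-15.8, -17.7, -11.5, -0.227],
  [-15.8, -17.7, -12.5, -0.227],
  [-15.8, -17.7, -12.5, -0.227],
  [-15.8, -17.7, -12.5, -0.227],
])

```text
time: 8.38
ee_pos: [0.4455, 0.1076, 0.0308]
tcp_rot: [-180.0, 0.0, 90.0]
wrist_force: [-0.5, -0.8, 0.0]
opening: 0.0853
grasp_force: 0.0
```

>>> servo_tool([
  [0, 0, 0, 0],
  [0, 0, 0, 0],
  [0, 0, 0, 0],
  [0, 0, 0, 0],
  [0, 0, 0, 0],
  [0, 0, 0, 0],
  [0, 0, 0, 0],
  [0, 0, 0, 0],
  [0, 0, 0, 0],
], claw=1)

```text
time: 9.13
ee_pos: [0.4461, 0.1076, 0.0318]
tcp_rot: [179.9, -0.0, 90.0]
wrist_force: [-1.6, -0.3, 6.6]
opening: 0.0447
grasp_force: 40.6
```

```bash
python3 - <<'E'
from h import *
o=get_obs(); print(o['ee_pos'],o['tcp_rot'],o['opening'],o['grasp_force'],o['wrist_force'])
a=camera("top")[110:230,130:290]; b=camera("scene")[190:310,230:390]
cv2.imwrite("pics/g3.png",cv2.resize(np.hstack([a,b])[:,:,::-1],(800,300),interpolation=cv2.INTER_CUBIC))
E
```

```text
[0.44607745 0.10757563 0.03177093] [ 1.79881417e+02 -3.56147326e-02  8.99967732e+01] 0.044712256098058734 40.60663376469165 [-1.61209169 -0.26528638  6.57917369]
```

View pics/g3.png

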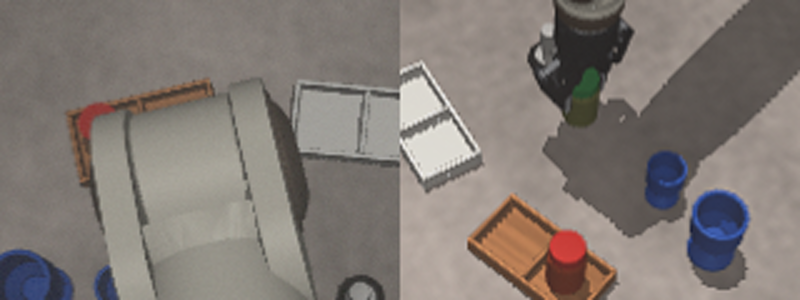

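The red jar stands upright in the far rack bay, at crop (567,260), and the green jar is gripped. Carry it to the near bay at (0.620, 0.209).

>>> servo_tool([
  [0, 0, 1, 0],
  [0, 0, 3, 0],
  [0, 0, 5.5, 0],
  [0, 0, 8, 0],
  [0, 0, 10, 0.03],
  [1.2, 0.7, 11, 0.06],
  [3.2, 1.9, 11, 0.1],
  [5.6, 3.3, 11, 0.14],
  [8, 4.7, 11, 0.18],
  [10.4, 6.1, 11, 0.2],
  [12.8, 7.5, 11, 0.227],
  [15, 8.7, 11, 0.227],
  [16.7, 9.7, 11, 0.227],
  [17.5, 10.2, 11, 0.227],
  [17.5, 10.2, 11, 0.227],
  [17.5, 10.2, 11, 0.227],
  [17.5, 10.2, 9, 0.227],
  [17.5, 10.2, 6, 0.227],
  [17.5, 10.2, 4, 0.227],
  [17.5, 10.2, 3, 0.227],
])

```text
time: 10.9
ee_pos: [0.6184, 0.2085, 0.0578]
tcp_rot: [-179.8, 0.0, 103.0]
wrist_force: [-0.4, -0.3, -1.7]
opening: 0.0445
grasp_force: 41.4
```

>>> servo_tool([
  [0, 0, 0, 0],
  [0, 0, -1, 0],
  [0, 0, -1.8, 0],
  [0, 0, -2.2, 0],
  [0, 0, -2.3, 0],
  [0, 0, -2.4, 0],
  [0, 0, -2.5, 0],
  [0, 0, -2.5, 0],
  [0, 0, -2.5, 0],
])

```text
time: 11.65
ee_pos: [0.6206, 0.2095, 0.0368]
tcp_rot: [179.9, -0.0, 103.0]
wrist_force: [-2.9, -0.8, 5.4]
opening: 0.0446
grasp_force: 41.9
```

>>> servo_tool([
  [0, 0, 0, 0],
  [0, 0, 0, 0],
  [0, 0, 0, 0],
  [0, 0, 0, 0],
  [0, 0, 0, 0],
  [0, 0, 0, 0],
  [0, 0, 2, 0],
  [0, 0, 4, 0],
  [0, 0, 7, 0],
  [0, 0, 10, 0],
  [0, 0, 12, 0],
  [0, 0, 12, 0],
], claw=0)

```text
time: 12.65
ee_pos: [0.6219, 0.2099, 0.1608]
tcp_rot: [179.6, -0.0, 103.0]
wrist_force: [1.3, 0.1, 0.3]
opening: 0.0851
grasp_force: 0.0
```

>>> servo_tool([
  [-0.9, -2.2, 0, -0.05],
  [-2.2, -5.4, 0, -0.1],
  [-3.5, -8.6, 0, -0.15],
  [-4.8, -11.8, 0, -0.2],
  [-6.1, -15, 0, -0.25],
  [-7.4, -18.1, 0, -0.3],
  [-8.7, -21.3, 0, -0.32],
  [-10, -24.5, 0, -0.32],
  [-11.3, -27.7, 0, -0.32],
  [-12.6, -30.9, 0, -0.32],
  [-13.9, -34.1, 0, -0.32],
  [-15.2, -37.2, 0, -0.32],
  [-16.5, -40.4, 0, -0.32],
  [-17.8, -43.6, 0, -0.32],
  [-18.9, -46.2, 0, -0.32],
  [-19.6, -47.9, 0, -0.32],
  [-19.6, -47.9, 0, -0.32],
  [-19.6, -47.9, 0, -0.32],
  [-19.6, -47.9, -3, -0.32],
  [-19.6, -47.9, -6, -0.32],
])

```text
time: 14.32
ee_pos: [0.4257, -0.2694, 0.0958]
tcp_rot: [179.8, 0.1, 84.7]
wrist_force: [0.4, 0.2, -0.2]
opening: 0.0853
grasp_force: 0.0
```

>>> servo_tool([
  [0, 0, -2, 0],
  [0, 0, -4, 0],
  [0, 0, -5.5, 0],
  [0, 0, -6.5, 0],
  [0, 0, -6.5, 0],
  [0, 0, -6.5, 0],
])

```text
time: 14.82
ee_pos: [0.4245, -0.269, 0.0304]
tcp_rot: [-180.0, -0.0, 84.7]
wrist_force: [0.0, 0.6, 0.4]
opening: 0.0851
grasp_force: 0.0
```

```bash
python3 - <<'E'
from h import *
o=get_obs(); print(o['ee_pos'],o['tcp_rot'],o['opening'],o['grasp_force'],o['wrist_force'])
a=camera("top")[110:230,130:290]; b=camera("scene")[100:220,170:330]
cv2.imwrite("pics/g4.png",cv2.resize(np.hstack([a,b])[:,:,::-1],(800,300),interpolation=cv2.INTER_CUBIC))
E
```

```text
[ 0.42452595 -0.26897046  0.03037334] [-1.79977866e+02 -1.60156572e-02  8.47227626e+01] 0.08508510378820246 0.0 [0.02402341 0.62839311 0.37424209]
```

View pics/g4.png

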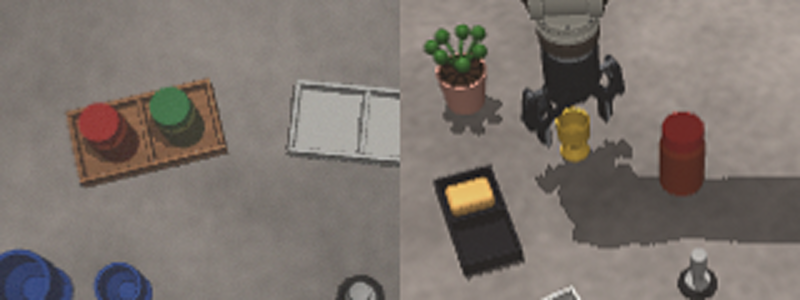

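Both jars stand upright in the rack, and the open fingers straddle the yellow cup at crop (573,130). Grip it and carry it to the tray's near bay at (0.614, -0.028).

>>> servo_tool([
  [0, 0, 0, 0],
  [0, 0, 0, 0],
  [0, 0, 0, 0],
  [0, 0, 0, 0],
  [0, 0, 0, 0],
  [0, 0, 0, 0],
  [0, 0, 0, 0],
  [0, 0, 0, 0],
  [0, 0, 0, 0],
  [0, 0, 0.5, 0],
  [0, 0, 1.5, 0],
  [0, 0, 3, 0],
  [0, 0, 5, 0],
  [0, 0, 7, 0],
  [0, 0, 9, 0],
  [0, 0, 9, 0],
], claw=1, force=40)

```text
time: 16.25
ee_pos: [0.4257, -0.2705, 0.1251]
tcp_rot: [179.7, 0.2, 84.7]
wrist_force: [0.1, 0.0, -0.5]
opening: 0.045
grasp_force: 40.9
```

>>> servo_tool([
  [1, 1.3, 0, 0],
  [3, 3.8, 0, 0],
  [5, 6.4, 0, 0],
  [7, 8.9, 0, 0],
  [9, 11.5, 0, 0],
  [11, 14, 0, 0],
  [13, 16.6, 0, 0],
  [15, 19.1, 0, 0],
  [17, 21.6, 0, 0],
  [18.3, 23.3, 0, 0],
  [19, 24.2, 0, 0],
  [19, 24.2, 0, 0],
  [19, 24.2, 0, 0],
  [19, 24.2, -2, 0],
  [19, 24.2, -4, 0],
  [19, 24.2, -6, 0],
  [19, 24.2, -6, 0],
])

```text
time: 17.67
ee_pos: [0.6115, -0.0289, 0.0563]
tcp_rot: [-179.7, 0.0, 84.6]
wrist_force: [-0.7, 0.1, -1.9]
opening: 0.0453
grasp_force: 41.1
```

```bash
python3 - <<'E'
from h import *
o=get_obs(); print(o['ee_pos'],o['tcp_rot'],o['opening'],o['grasp_force'],o['wrist_force'])
a=camera("top")[110:230,210:370]; b=camera("scene")[170:290,170:330]
cv2.imwrite("pics/g5.png",cv2.resize(np.hstack([a,b])[:,:,::-1],(800,300),interpolation=cv2.INTER_CUBIC))
E
```

```text
[ 0.61149938 -0.02891896  0.05634347] [-1.79658524e+02  3.08812354e-02  8.45812450e+01] 0.045256928901417345 41.118202067445964 [-0.70923788  0.10927603 -1.85773656]
```

View pics/g5.png

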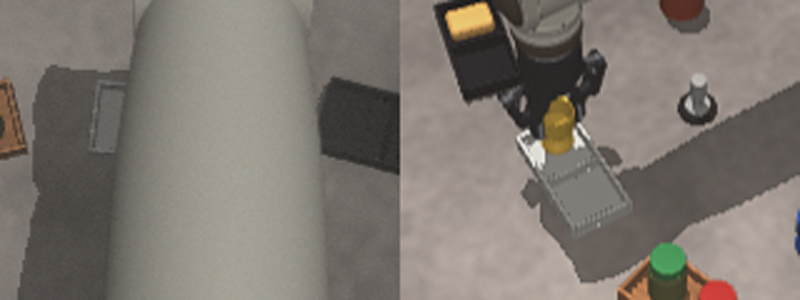

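The yellow cup is upright over the tray's near bay, at crop (557,130). Lower it.

>>> servo_tool([
  [0, 0, 0, 0],
  [0, 0, -1, 0],
  [0, 0, -1.8, 0],
  [0, 0, -2.2, 0],
  [0, 0, -2.3, 0],
  [0, 0, -2.4, 0],
  [0, 0, -2.5, 0],
  [0, 0, -2.5, 0],
  [0, 0, -2.5, 0],
])

```text
time: 18.52
ee_pos: [0.6143, -0.0275, 0.0362]
tcp_rot: [180.0, -0.0, 84.7]
wrist_force: [-2.8, 0.3, 6.4]
opening: 0.0454
grasp_force: 41.4
```

>>> servo_tool([
  [0, 0, 0, 0],
  [0, 0, 0, 0],
  [0, 0, 0, 0],
  [0, 0, 0, 0],
  [0, 0, 0, 0],
  [0, 0, 0, 0],
  [0, 0, 2, 0],
  [0, 0, 4, 0],
  [0, 0, 7, 0],
  [0, 0, 10, 0],
  [0, 0, 12, 0],
  [0, 0, 12, 0],
], claw=0)

```text
time: 19.52
ee_pos: [0.6161, -0.0277, 0.1606]
tcp_rot: [179.6, -0.0, 84.7]
wrist_force: [1.2, -0.4, 0.5]
opening: 0.0856
grasp_force: 0.0
```

>>> servo_tool([
  [-1, 1.6, 0, 0],
  [-3, 4.9, 0, 0],
  [-5, 8.1, 0, 0],
  [-7, 11.4, 0, 0],
  [-9, 14.6, 0, 0],
  [-11, 17.8, 0, 0],
  [-13, 21.1, 0, 0],
  [-15, 24.3, 0, 0],
  [-17, 27.5, 0, 0],
  [-17.7, 28.7, 0, 0],
  [-17.7, 28.7, 0, 0],
  [-17.7, 28.7, -3, 0],
  [-17.7, 28.7, -6, 0],
  [-17.7, 28.7, -9, 0],
  [-17.7, 28.7, -11.5, 0],
  [-17.7, 28.7, -12.5, 0],
  [-17.7, 28.7, -12.5, 0],
  [-17.7, 28.7, -12.5, 0],
])

```text
time: 21.02
ee_pos: [0.4377, 0.259, 0.0308]
tcp_rot: [-180.0, 0.0, 84.6]
wrist_force: [0.1, -0.7, 1.0]
opening: 0.0855
grasp_force: 0.0
```

```bash
python3 - <<'E'
from h import *
o=get_obs(); print(o['ee_pos'],o['tcp_rot'],o['opening'],o['grasp_force'],o['wrist_force'])
a=camera("top")[110:230,230:390]; b=camera("scene")[200:320,250:410]
cv2.imwrite("pics/g6.png",cv2.resize(np.hstack([a,b])[:,:,::-1],(800,300),interpolation=cv2.INTER_CUBIC))
E
```

```text
[0.43767034 0.25902757 0.03079359] [-1.79996566e+02  7.36297878e-03  8.46403423e+01] 0.0855125356237114 0.0 [ 0.10908403 -0.65780229  1.01878974]
```

View pics/g6.png

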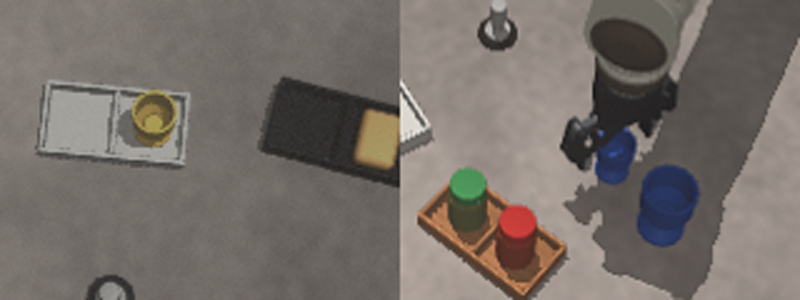

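The yellow cup is upright in its bay, at crop (153,118). The fingers straddle the small blue cup at (614,155), clear of the big one. Grip and carry it to the tray's other bay at (0.6215, 0.049).

>>> servo_tool([
  [0, 0, 0, 0],
  [0, 0, 0, 0],
  [0, 0, 0, 0],
  [0, 0, 0, 0],
  [0, 0, 0, 0],
  [0, 0, 0, 0],
  [0, 0, 0, 0],
  [0, 0, 0, 0],
  [0, 0, 0, 0],
  [0, 0, 0.5, 0],
  [0, 0, 1.5, 0],
  [0, 0, 3, 0],
  [0, 0, 5, 0],
  [0, 0, 7, 0],
  [0, 0, 9, 0],
  [0, 0, 11, 0],
  [0, 0, 11, 0],
], claw=1, force=40)

```text
time: 22.53
ee_pos: [0.4386, 0.2602, 0.1452]
tcp_rot: [179.7, -0.2, 84.7]
wrist_force: [0.5, 0.7, -0.5]
opening: 0.0456
grasp_force: 41.0
```

>>> servo_tool([
  [1, -1.1, 0, 0],
  [3, -3.4, 0, 0],
  [5, -5.7, 0, 0],
  [7, -8, 0, 0],
  [9, -10.3, 0, 0],
  [11, -12.6, 0, 0],
  [13, -14.8, 0, 0],
  [15, -17.1, 0, 0],
  [17, -19.4, 0, 0],
  [18.4, -21, 0, 0],
  [18.4, -21, 0, 0],
  [18.4, -21, 0, 0],
  [18.4, -21, -2, 0],
  [18.4, -21, -4, 0],
  [18.4, -21, -6, 0],
  [18.4, -21, -8, 0],
  [18.4, -21, -8, 0],
])

```text
time: 23.95
ee_pos: [0.6185, 0.0502, 0.0561]
tcp_rot: [-179.6, 0.1, 84.7]
wrist_force: [-0.2, 0.5, -1.2]
opening: 0.0452
grasp_force: 41.2
```

>>> servo_tool([
  [0, 0, 0, 0],
  [0, 0, -1, 0],
  [0, 0, -1.8, 0],
  [0, 0, -2.2, 0],
  [0, 0, -2.3, 0],
  [0, 0, -2.4, 0],
  [0, 0, -2.5, 0],
  [0, 0, -2.5, 0],
  [0, 0, -2.5, 0],
])

```text
time: 24.7
ee_pos: [0.6215, 0.0494, 0.0365]
tcp_rot: [180.0, -0.0, 84.7]
wrist_force: [-2.7, 0.0, 7.1]
opening: 0.0456
grasp_force: 41.5
```

>>> servo_tool([
  [0, 0, 0, 0],
  [0, 0, 0, 0],
  [0, 0, 0, 0],
  [0, 0, 0, 0],
  [0, 0, 0, 0],
  [0, 0, 0, 0],
  [0, 0, 2, 0],
  [0, 0, 4, 0],
  [0, 0, 7, 0],
  [0, 0, 10, 0],
  [0, 0, 12, 0],
  [0, 0, 12, 0],
], claw=0)

```text
time: 25.7
ee_pos: [0.623, 0.0495, 0.1606]
tcp_rot: [179.6, -0.1, 84.7]
wrist_force: [0.7, -0.3, 0.7]
opening: 0.0857
grasp_force: 0.0
```

>>> servo_tool([
  [-2, -0.3, 0, -0.03],
  [-5, -0.8, 0, -0.06],
  [-8, -1.3, 0, -0.1],
  [-11, -1.8, 0, -0.14],
  [-14, -2.3, 0, -0.173],
  [-17, -2.8, 0, -0.173],
  [-19.4, -3.2, 0, -0.173],
  [-19.4, -3.2, 0, -0.173],
  [-19.4, -3.2, -3, -0.173],
  [-19.4, -3.2, -6, -0.173],
  [-19.4, -3.2, -9, -0.173],
  [-19.4, -3.2, -11.5, -0.173],
  [-19.4, -3.2, -12.4, -0.173],
  [-19.4, -3.2, -12.4, -0.173],
  [-19.4, -3.2, -12.4, -0.173],
])

```text
time: 26.95
ee_pos: [0.4276, 0.0174, 0.0318]
tcp_rot: [-180.0, -0.0, 74.8]
wrist_force: [0.4, -0.1, 1.3]
opening: 0.0853
grasp_force: 0.0
```

>>> servo_tool([
  [0, 0, 0, 0],
  [0, 0, 0, 0],
  [0, 0, 0, 0],
  [0, 0, 0, 0],
  [0, 0, 0, 0],
  [0, 0, 0, 0],
  [0, 0, 0, 0],
  [0, 0, 0, 0],
  [0, 0, 0, 0],
  [0, 0, 0, 0],
  [0, 0, 0, 0],
  [0, 0, 0, 0],
  [0, 0, 0, 0],
  [0, 0, 0, 0],
], claw=1, force=40)

```text
time: 28.12
ee_pos: [0.4277, 0.0174, 0.0318]
tcp_rot: [180.0, -0.0, 74.8]
wrist_force: [-0.6, 0.0, 5.7]
opening: 0.0211
grasp_force: 39.0
```

```bash
python3 - <<'E'
from h import *
o=get_obs(); print(o['ee_pos'],o['tcp_rot'],o['opening'],o['grasp_force'],o['wrist_force'])
a=camera("top")[110:230,230:390]; b=camera("scene")[160:280,200:360]
cv2.imwrite("pics/g7.png",cv2.resize(np.hstack([a,b])[:,:,::-1],(800,300),interpolation=cv2.INTER_CUBIC))
E
```

```text
[0.42768986 0.01737252 0.03178519] [ 1.79951078e+02 -1.49082439e-02  7.47565161e+01] 0.021103213256737228 39.010316133499146 [-6.11661542e-01  5.55563064e-03  5.70479170e+00]
```

View pics/g7.png

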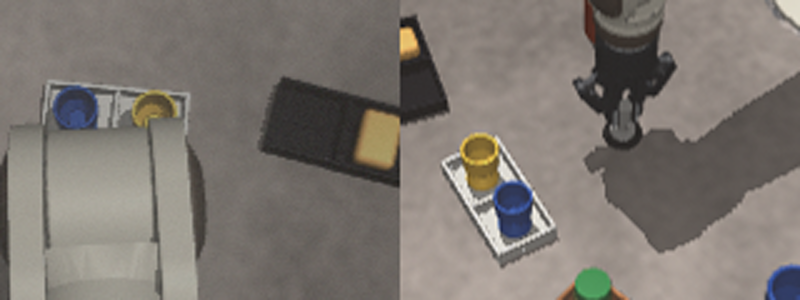

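Both cups stand upright in the tray and the plug is gripped by its steel grip, at crop (622,110). Carry it to the empty caddy bay at (0.615, -0.200).

>>> servo_tool([
  [0, 0, 0.5, 0],
  [0, 0, 1.5, 0],
  [0, 0, 3.5, 0],
  [0, 0, 6, 0],
  [0, 0, 8.5, 0],
  [1, -1.2, 10, 0],
  [3, -3.5, 10, 0],
  [5, -5.8, 10, 0],
  [7, -8.1, 10, 0],
  [9, -10.4, 10, 0],
  [11, -12.7, 10, 0],
  [13, -15, 10, 0],
  [15, -17.3, 10, 0],
  [17, -19.6, 10, 0],
  [18.3, -21.1, 10, 0],
  [18.8, -21.7, 10, 0],
  [18.8, -21.7, 10, 0],
  [18.8, -21.7, 8, 0],
  [18.8, -21.7, 5.5, 0],
  [18.8, -21.7, 4, 0],
])

```text
time: 29.88
ee_pos: [0.6141, -0.1983, 0.0697]
tcp_rot: [-179.9, -0.0, 74.8]
wrist_force: [-0.6, -0.6, -2.0]
opening: 0.0211
grasp_force: 39.5
```

>>> servo_tool([
  [0, 0, 0, 0],
  [0, 0, 0, 0],
  [0, 0, 0, 0],
])

```text
time: 30.13
ee_pos: [0.6156, -0.1991, 0.0731]
tcp_rot: [179.9, -0.0, 74.8]
wrist_force: [1.1, -0.1, -1.1]
opening: 0.021
grasp_force: 39.5
```

```bash
python3 - <<'E'
from h import *
o=get_obs(); print(o['ee_pos'],o['tcp_rot'],o['opening'],o['grasp_force'],o['wrist_force'])
a=camera("top")[110:230,300:460]; b=camera("scene")[120:240,140:300]
cv2.imwrite("pics/g8.png",cv2.resize(np.hstack([a,b])[:,:,::-1],(800,300),interpolation=cv2.INTER_CUBIC))
E
```

```text
[ 0.61555636 -0.19914904  0.0730994 ] [ 1.79907468e+02 -7.52816593e-05  7.47909506e+01] 0.020953511785453054 39.50584173202515 [ 1.08689128 -0.13037577 -1.13326865]
```

View pics/g8.png

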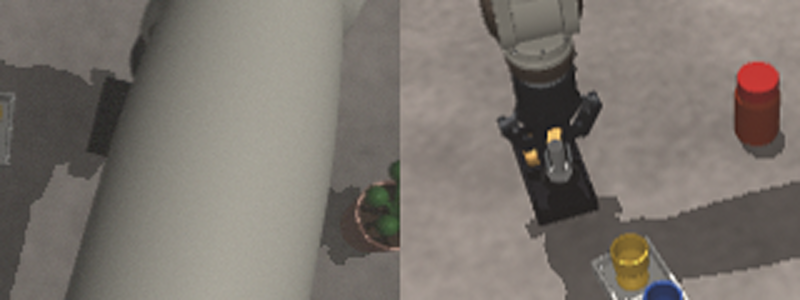

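The plug is upright above the caddy, at crop (557,160), with its disc over the empty bay. The measured TCP matches the bay centre, so I'll lower it.

>>> servo_tool([
  [0, 0, -1, 0],
  [0, 0, -2, 0],
  [0, 0, -2.8, 0],
  [0, 0, -3.2, 0],
  [0, 0, -3.3, 0],
  [0, 0, -3.4, 0],
  [0, 0, -3.5, 0],
  [0, 0, -3.5, 0],
  [0, 0, -3.5, 0],
])

```text
time: 30.98
ee_pos: [0.6153, -0.1996, 0.0369]
tcp_rot: [180.0, 0.0, 74.8]
wrist_force: [-2.9, 1.6, 5.3]
opening: 0.0211
grasp_force: 40.2
```

>>> servo_tool([
  [0, 0, 0, 0],
  [0, 0, 0, 0],
  [0, 0, 0, 0],
  [0, 0, 0, 0],
  [0, 0, 0, 0],
  [0, 0, 0, 0],
  [0, 0, 0, 0],
  [0, 0, 2, 0],
  [0, 0, 5, 0],
  [0, 0, 8, 0],
  [0, 0, 12, 0],
  [0, 0, 16, 0],
  [-3, 0, 18, 0],
  [-6, 0, 20, 0],
  [-10, 0, 20, 0],
  [-14, 0, 20, 0],
  [-18, 0, 20, 0],
  [-22, 0, 20, 0],
  [-22, 0, 20, 0],
], claw=0)

```text
time: 32.57
ee_pos: [0.3901, -0.1991, 0.2376]
tcp_rot: [180.0, 0.0, 74.7]
wrist_force: [0.5, 0.4, -0.1]
opening: 0.0858
grasp_force: 0.0
```

```bash
python3 - <<'E'
from h import *
o=get_obs(); print(o['ee_pos'],o['opening'],o['wrist_force'])
a=camera("top")[100:280,60:500]; b=camera("scene")[90:380,150:420]
cv2.imwrite("pics/f1.png",cv2.resize(a[:,:,::-1],(800,327),interpolation=cv2.INTER_CUBIC))
cv2.imwrite("pics/f2.png",cv2.resize(b[:,:,::-1],(540,580),interpolation=cv2.INTER_CUBIC))
E
```

```text
[ 0.39008435 -0.19905755  0.23759288] 0.08578460063857081 [ 0.48042333  0.42593895 -0.11848148]
```

View pics/f1.png

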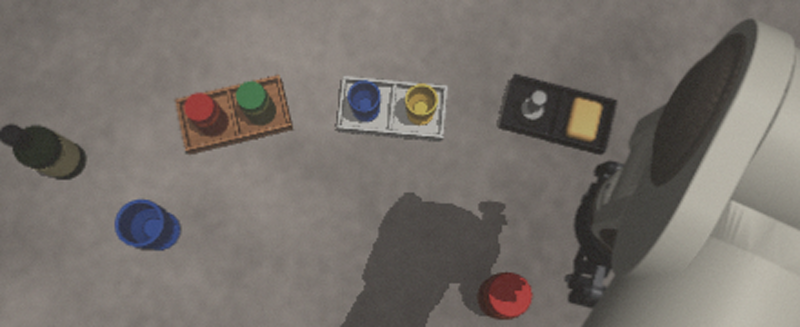

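View pics/f2.png

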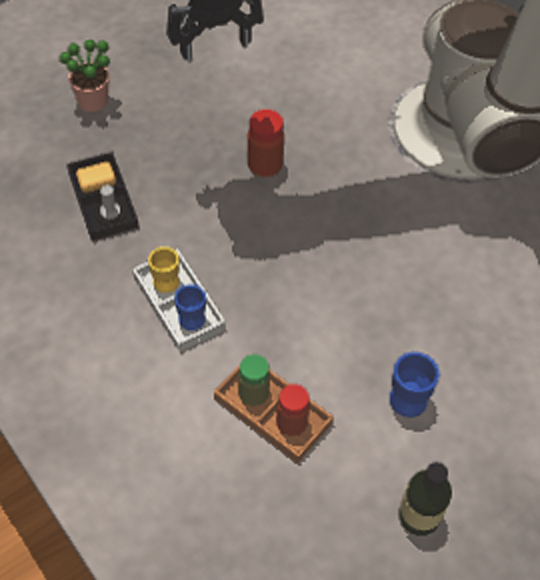

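All five stand upright in their bays: jars at f1 (204,112) and (253,100), cups at (364,100) and (421,103), and the plug at (537,104) beside the soap. The bottle, plant and the two larger look-alikes haven't moved, so I'll hand in.

```bash
python3 -c "
from workcell import *
print(job_done())"
```

```text
the job is handed in; nothing more can be done
None
```

I handed the job in at about 33 s: both jars are in the rack, both egg cups in the tray and the plug is beside the soap, all upright in the final pictures, with the oil bottle and plant untouched.

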